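# Set and lock the tube-width gauge by its thumbwheel

## Task

Set the tube-width gauge on the bench: with a fingertip, roll the knurled wheel until the pointer on the sliding jaw lines up with the nose of the gauge rider, turning only the wheel and never pushing the jaw itself. Then, with the gap set, push the lock lever all the way over, away from the robot, and leave the setting undisturbed. Do not pick up or shift anything lying about.

Things in the scene. Friction and masses are not known exactly. Their poses are not given: they have to be found in the camera images.
- gauge_base: Tube-width gauge, fixed: aluminium plate 110 x 300 x 12 mm. Origin: centre of the underside, on the bench. y runs along the plate towards the lock lever (about robot's left), x away from the robot. In its frame, mm: fixed jaw y -140 to -120, top z 54; wheel axis along x at y 60, z 40; grey cheeks beside the wheel, x +-14 to +-22, y 35 to 85, top z 46; lever block 70 x 50 at y 120, top z 37.
- wheel_top (a point): Top of the knurled steel wheel (radius 26, 22 mm wide), 66 mm above the bench; this point does not sink or turn. Axes: the gauge's. The axle is rigid: find the rim by touch. A pressed fingertip dragged over the top towards the fixed jaw (gauge -y) closes the gap, +y opens it. Friction drive: press 5 to 15 N; 1.2 N of drag turns it. It stays where left.
- wheel (a joint): Angle of the thumbwheel in rad, 0 (gap fully open, as at the start) to 6.0. One rad is 26 mm of rim travel and moves the sliding jaw 10 mm towards the fixed jaw (a 10 mm pinion).
- pointer_tip (a point): Tip of the small dark pointer (10 mm wide, 20 mm long) on the front (robot side) foot of the sliding jaw, 16 mm above the bench. It moves with the jaw, along the gauge's -y as the gap closes.
- rider: Gauge rider: dark steel block 16 x 16 x 10 mm with a round steel head on the plate's front edge; still during a run, elsewhere along the plate each time. Its nose points to +x, at the pointer. Origin: on the plate's top, in the nose's line; axes parallel to the gauge's. In line when the pointer's y in this frame is 0; at the start it is 20 to 45 mm to the +y side.
- lock_lever (a joint): Lock lever angle in rad: 0 unlocked (leaning to the robot, gauge -x), 1.0 fully over (leaning away, +x). Pivot along the gauge's y axis, 34 mm above the bench. About 1 N at the ball moves it; it stays where it is left.
- lock_lever_tip (a point): Centre of the black ball (radius 13 mm) on the lock lever, 60 mm from the pivot; 87 mm above the bench at either end of its swing, 94 mm midway. It travels 58 mm along gauge x.
- jaw: Sliding jaw, steel, 42 x 22 x 40 mm, top 54 mm above the bench, between the fixed jaw and the wheel; moved by the wheel only, not to be touched. Origin: on the bench plane, under the edge of its face towards the fixed jaw, 90 mm from that jaw at the start.
- loose_tube: Capped sample tube, 16 mm thick, 63 mm long, lying in front of the gauge. Leave it alone. Origin: underside of its middle.
- buffer_bottle: Reagent bottle with screw cap, 70 mm wide, 129 mm high, standing behind the fixed-jaw end of the gauge. Leave it alone. Origin: centre of the underside.
- loose_marker: Capped marker pen, 17 x 135 x 16 mm, lying to the right of the gauge. Leave it alone. Origin: underside of its middle.
- tweezers_side: Steel tweezers, 17 x 124 x 8 mm, lying to the left of the gauge. Leave them alone. Origin: underside of their middle.

How it is judged:
By the outcome, as a careful person would: the job done as asked, in the order asked, and still so for the second after the job is handed in, with the robot touching nothing.
It also fails if it takes over 72 s, if anything falls off the work surface, if the arm or the gripper's body presses on something with over 40 N, if the wrist force passes 120 N, or if a joint passes its speed limit or range.

## Robot

A 6-joint arm with a two-finger parallel gripper is mounted at the origin on a cart in front of the work surface, level with it; the furniture and walls round the work are solid. World frame = base frame: x ahead of the robot, y to its left, z up, the work surface at z = 0. Lengths are in mm, angles in degrees, forces in N, time in s.
With the tool pointing down it reaches from about 300 to 850 mm from the base axis. Payload 4.2 kg.
Tool frame: the origin (TCP) lies at the very end of the fingers, on their centre line; the grasp point (between the pads) lies 19 mm behind it; z points along the fingers, x is the direction in which the jaws open and shut, and the axes are right-handed (so a half turn about z gives the same grasp; the last joint's range is limited). The gripper opens to 91 mm and grips with 3 to 60 N. Pads are 32 mm wide; open, the fingers measure 118 mm over their backs; the gripper's body (76 mm by 178 mm) begins 60 mm behind the grasp point.
Start: joints at [66.406, 18.312, 89.639, -0, 72.044, -1.146], TCP at [219.569, 531.444, 213.976] pointing down, gripper open.
Joint ranges: [-177.97, 177.97], [-48.28, 115.42], [12.27, 149.76], [-77.06, 257.06], [2.81, 150.46], [-146.56, 146.56]. Speed limits (degrees/s): [147.25, 147.25, 180, 180, 180, 180].

## Interface

Orientations are given as [roll, pitch, yaw] about the fixed x, y, z axes, in that order (R = Rz(yaw) Ry(pitch) Rx(roll)).
In Python, from workcell import env gives the robot as it stands.
- The arm moves only by the tool servo_tool, never from a script. Its argument "plan" is a list of rows, each a list of 3 entries, a list of its own where there are three numbers: the turn, a rotation vector about the tool's x, y, z in degrees, then the shift along the tool's x, y, z in mm, then the finger opening in mm, from 0 to 91.2. In form: [[[ax, ay, az], [dx, dy, dz], claw], ...]. A call has exactly 10 rows; each row shifts and turns the pose as measured when the row begins, along the tool's axes as they then stand; what a row does not reach is not made up. A row lasts 1/8 s, in which the tool goes at most 62.5 mm and 10.7 degrees, less where a joint would pass 70% of its speed; a pose out of reach is approached as far as the arm can. A call with a gripper value outside its range is refused whole. The fingers move at their own pace and stop on an object; "squeeze" is the grip in N (left out, the last holds). Time passes only in rows, so rows that do not move let the fingers close, or fill a call up. It gives the time, the measured TCP pose, the force and the opening at its end, in the units of the state.
- env.state(): the state, without advancing time (a new reading comes with each control period).
- env.grab_frame(name): name is "scene" or "top"; returns a dict with "pixels" (480x640x3 uint8, red, green, blue), "intrinsics" (3x3 intrinsics, pixels), "eye" and "attitude" of the camera in the world. Camera axes: x right, y up, looking along -z (the intrinsics and any distortion apply to the point x, -y, -z); pixel columns grow to the right and rows downward; lengths in mm; the calibration is good to about 2 mm. A picture is of the moment at which its call begins. There is no depth.
- env.job_done(): hands the job in, once; it reports no verdict.
The state is a dict: "time_s": time; "qpos": joint angles; "qvel": joint speeds; "effort": joint torques, N m; "ee_pos": TCP position; "ee_rot": TCP orientation; "force": force on the tool from outside, world axes, zero at the start; "torque": the same for the moment, N m; "gripper_width": finger opening in mm.
Only numpy, scipy, OpenCV 4.12 (cv2) and the standard library are available. Lean on these libraries where they do the work, as an engineer would, in place of code of your own. Each camera call takes 0.05 s, during which the arm holds its last target.

## Working session

There is one attempt and no reset: what is moved stays moved. The work goes in short steps, Python scripts to look and compute and a tool call to move; the robot and the scene stay as the last step left them, time stands still between calls to the robot, and variables do not carry over. Pictures are saved under pics/ and viewed, and the job is handed in when it is done.

Besides the shell and the picture viewer there is one more tool, called by a JSON object that holds its "method" and its "body". servo_tool: Moves the arm, as the interface text tells. Its arguments: {"type":"object","properties":{"plan":{"type":"array"},"squeeze":{"type":"number"}},"required":["plan"]}

```bash
mkdir -p pics; ls; python3 - <<'E'
from workcell import env
import cv2,numpy as np
s=env.state();print({k:np.round(v,2).tolist() for k,v in s.items()})
for n in ("scene","top"):
    f=env.grab_frame(n);cv2.imwrite(f"pics/{n}0.png",f["pixels"][:,:,::-1]);print(n,f["intrinsics"],f["eye"],f["attitude"],[k for k in f])
E
```

```text
pics
{'time_s': 0.0, 'qpos': [66.41, 18.35, 89.7, -0.0, 72.04, -1.15], 'qvel': [0.02, -0.02, -0.02, -0.04, -0.05, -0.06], 'effort': [0.0, -41.25, -23.2, 0.07, 0.05, -0.0], 'ee_pos': [219.38, 530.97, 213.13], 'ee_rot': [180.0, 0.1, 67.55], 'force': [-0.03, -0.51, 0.4], 'torque': [0.0, -0.0, 0.04], 'gripper_width': 91.04}
scene [[443.2939276    0.         319.03255348]
 [  0.         443.2939276  239.60107332]
 [  0.           0.           1.        ]] [160.49276799 785.51915176 606.0901982 ] [  59.29702835   -1.04359369 -153.53237723] ['pixels', 'intrinsics', 'eye', 'attitude']
top [[511.8185861    0.         325.31785174]
 [  0.         511.8185861  240.62116183]
 [  0.           0.           1.        ]] [ 3.17068176e+02 -1.31262460e-02  1.12718939e+03] [ 1.37422498e+01  5.88884665e-02 -8.78367831e+01] ['pixels', 'intrinsics', 'eye', 'attitude']
```

View pics/scene0.png

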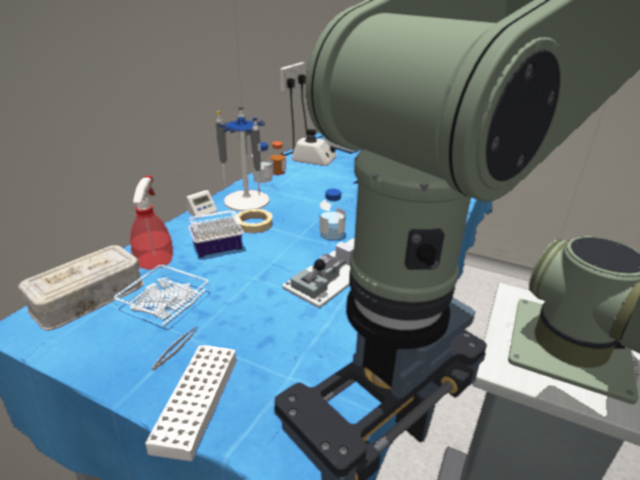

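View pics/top0.png

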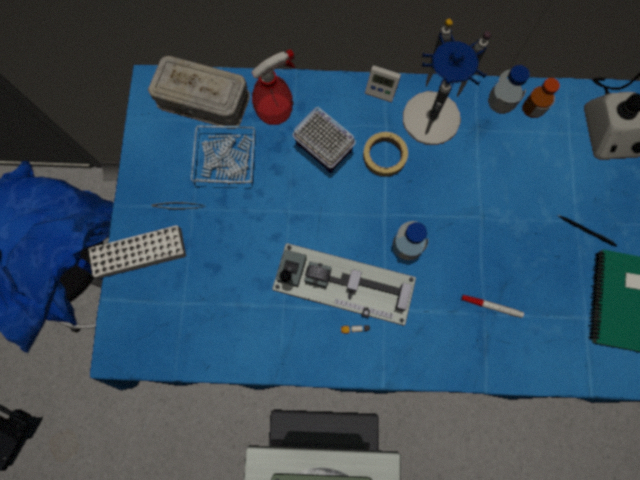

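The top view shows the gauge with plate corners near (287,245), (415,277), (405,323) and (275,290). The lever ball is near (287,275), the wheel near (318,272), the jaw near (354,280) and the rider near (366,312). In the scene view the arm hides most of the gauge. I'll enlarge the top view.

```bash
cat > h.py <<'E'
from workcell import env
import cv2,numpy as np
from scipy.spatial.transform import Rotation as R
def grab(n):
    f=env.grab_frame(n); f["Rm"]=R.from_euler('xyz',f["attitude"],degrees=True).as_matrix(); return f
def ray(f,u,v):
    K=f["intrinsics"]; d=np.array([(u-K[0][2])/K[0][0],-(v-K[1][2])/K[1][1],-1.]); return np.array(f["eye"]),f["Rm"]@d
def onz(f,u,v,z):
    o,d=ray(f,u,v); return o+d*(z-o[2])/d[2]
def proj(f,p):
    c=f["Rm"].T@(np.array(p)-f["eye"]); K=f["intrinsics"]; return np.array([K[0][0]*c[0]/-c[2]+K[0][2],K[1][1]*-c[1]/-c[2]+K[1][2]])
def crop(f,name,x0,y0,x1,y1,s):
    im=cv2.resize(f["pixels"][y0:y1,x0:x1,::-1],None,fx=s,fy=s,interpolation=cv2.INTER_CUBIC); cv2.imwrite(name,im)
E
python3 - <<'E'
from h import *
f=grab("top")
crop(f,"pics/t1.png",265,235,425,335,5)
for p in [(0,0,0),(219,531,214)]: print(proj(f,p))
for uv in [(287,245),(415,277),(405,323),(275,290)]: print(onz(f,*uv,12))
E
```

```text
[319.88541404 529.51344252]
[ 11.183287   413.05179344]
[576.25562575  96.76306228  12.        ]
[ 514.47191573 -189.24254152   12.        ]
[ 413.13797723 -167.2978734    12.        ]
[474.09233382 117.42083628  12.        ]
```

View pics/t1.png

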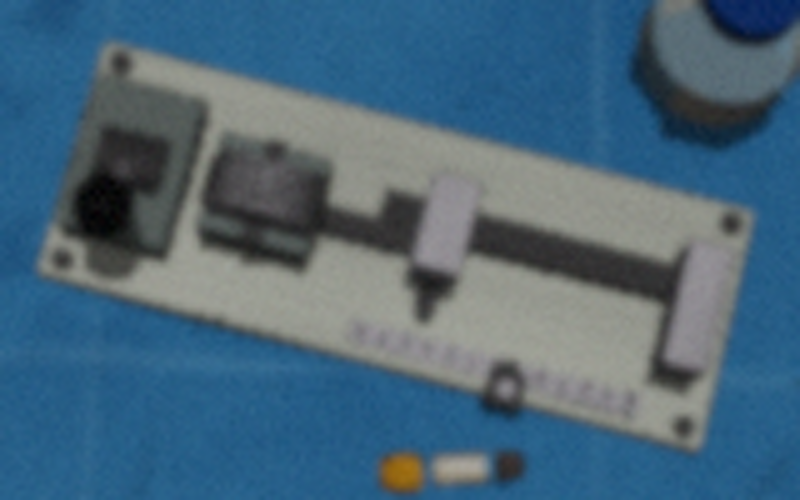

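```bash
cat > gauge.py <<'E'
from h import *
def gauge(f,show=False):
    im=f["pixels"]; hsv=cv2.cvtColor(im,cv2.COLOR_RGB2HSV)
    blue=cv2.inRange(hsv,(95,110,0),(125,255,255))
    m=cv2.bitwise_not(blue); r=np.zeros_like(m); r[235:335,265:425]=m[235:335,265:425]
    n,l,st,c=cv2.connectedComponentsWithStats(r)
    k=l[275,350] if l[275,350] else 1+np.argmax(st[1:,4])
    r=np.uint8(l==k)*255
    c=max(cv2.findContours(r,cv2.RETR_EXTERNAL,cv2.CHAIN_APPROX_NONE)[0],key=cv2.contourArea)
    P=np.array([onz(f,*p[0],12)[:2] for p in c],np.float32)
    return cv2.minAreaRect(P),r
E
python3 - <<'E'
from gauge import *
f=grab("top")
g,r=gauge(f);print(g)
cu=lambda a,b:((a+.5)/5-.5+265,(b+.5)/5-.5+235)
C=np.array([onz(f,*cu(*p),12) for p in [(107,42),(752,208),(700,450),(38,272)]])
print(C.round(1), np.linalg.norm(np.roll(C,-1,0)-C,axis=1), C.mean(0))
for nm,p in dict(TL=(121,62),TR=(731,222),BR=(684,427),BL=(62,259)).items(): print(nm,onz(f,*cu(*p),12))
E
```

```text
((494.31890869140625, -32.661895751953125), (301.0911560058594, 113.61929321289062), 76.989013671875)
[[ 580.8   99.3   12. ]
 [ 516.3 -189.2   12. ]
 [ 409.7 -166.4   12. ]
 [ 476.1  123.7   12. ]] [295.63174516 108.986301   297.62625864 107.51888074] [495.69423179 -33.18475634  12.        ]
TL [571.81787634  92.48486361  12.        ]
TR [ 509.66370998 -179.98391724   12.        ]
BR [ 419.27008777 -159.52066503   12.        ]
BL [482.1931798  113.51845791  12.        ]
```

```bash
cat > meas.py <<'E'
from gauge import *
C0=np.array([495.3,-33.1]); A=np.radians(-12.9)
X=np.array([np.cos(A),np.sin(A)]);Y=np.array([-np.sin(A),np.cos(A)])
def w2g(p): d=np.array(p[:2])-C0; return np.array([d@X,d@Y])
def g2w(x,y): return C0+x*X+y*Y
def gf(f,u,v,z): return w2g(onz(f,u,v,z))
def g2p(f,x,y,z): return proj(f,[*g2w(x,y),z])
E
python3 - <<'E'
from meas import *
f=grab("top")
cu=lambda a,b:((a+.5)/5-.5+265,(b+.5)/5-.5+235)
for nm,p,z in [("ptr tip",(424,318),16),("ptr mid",(427,302),16),("rider block c",(504,387),22),("rider head",(506,385),28),("jaw top c",(447,225),54),("fixed top c",(697,307),54),("ball",(103,203),87),("wheel",(268,185),66)]:
    print(nm,gf(f,*cu(*p),z).round(1),onz(f,*cu(*p),z).round(1))
g=cv2.cvtColor(f["pixels"],cv2.COLOR_RGB2GRAY)
np.set_printoptions(linewidth=250)
print(g[286:302,342:358]);print(g[304:322,358:376])
E
```

```text
ptr tip [-29.9 -19.9] [461.7 -45.8  16. ]
ptr mid [-22.8 -19.4] [468.7 -46.9  16. ]
rider block c [-50.6 -60.4] [432.5 -80.7  22. ]
rider head [-50.2 -60.8] [432.8 -81.1  28. ]
jaw top c [  5.7 -19.1] [496.6 -52.9  54. ]
fixed top c [  -0.8 -129.2] [ 465.7 -158.9   54. ]
ball [-28.  120.3] [494.9  90.4  87. ]
wheel [ 0.5 58. ] [508.8  23.3  66. ]
[[123 120 117 110  95  98 126 140 145 144 144 144 143 145 138 131]
 [145 141 142 133 111 100 109 119 128 135 138 139 142 142 140 131]
 [150 147 148 139 110  79  74  86  95 107 115 120 130 137 135 132]
 [153 151 146 131  97  64  48  52  58  67  71  85  97 113 122 133]
 [153 151 149 125  89  60  43  41  39  39  47  51  66  81 106 132]
 [153 150 146 130  99  68  55  39  33  31  34  41  53  71 105 136]
 [156 157 152 137 110  88  62  44  33  32  36  47  61  91 122 144]
 [156 154 153 147 135 114  84  55  44  46  52  61  79 103 140 151]
 [154 155 154 153 143 126  89  58  54  59  70  89 100 120 143 148]
 [152 154 158 153 153 123  86  58  60  75  99 123 138 145 152 155]
 [154 157 156 155 147 126  86  58  64  86 122 141 151 153 154 158]
 [154 153 157 
[... 972 characters left out ...]
118 134 133 135 136 142]
 [ 85  88  90  79  63  69  94 119 125 107  88  96 125 139 137 137 140 135]
 [ 81  78  72  60  51  56  70  90 100  86  77  98 131 138 143 144 140 136]
 [ 86  82  73  54  45  42  52  58  62  63  63  86 107 127 131 139 140 138]
 [ 86  79  72  55  44  42  42  41  39  44  57  70  86  96 108 113 121 129]
 [ 85  78  74  67  58  53  49  45  45  42  57  70  77  81  85  88  96 100]
 [ 83  85  78  73  71  70  71  64  54  53  66  73  81  78  82  81  79  83]
 [ 85  84  83  80  80  80  76  79  75  72  79  82  83  83  82  83  81  82]
 [ 83  79  80  82  79  85  83  82  79  83  80  83  82  82  86  81  84  85]
 [ 83  81  81  78  82  82  83  83  85  85  80  84  86  83  84  88  85  84]]
```

The pointer starts about 41 mm to the +y side of the rider, so about 4.1 rad or 107 mm of rim travel is needed. The landmarks fit the known sizes: fixed jaw at -129, ball at 120 and wheel at about 58. Next I'll work out the approach rows.

```bash
python3 - <<'E'
from meas import *
print(g2w(0,60),g2w(0,71))
for k in range(10):
    y=np.radians(67.5-8*k); w=np.array([29,-49]); print(round(w[0]*np.cos(y)+w[1]*np.sin(y),0), round(w[0]*np.sin(y)-w[1]*np.cos(y),0))
E
```

```text
[508.69500696  25.38567165] [511.15075824  36.10804479]
-34.0 46.0
-28.0 50.0
-20.0 53.0
-13.0 56.0
-5.0 57.0
3.0 57.0
11.0 56.0
19.0 54.0
26.0 51.0
33.0 47.0
```

{"method": "servo_tool", "body": {"plan": [[[0, 0, 8], [-34, 46, 0], 0], [[0, 0, 8], [-28, 50, 0], 0], [[0, 0, 8], [-20, 53, 0], 0], [[0, 0, 8], [-13, 56, 0], 0], [[0, 0, 8], [-5, 57, 0], 0], [[0, 0, 8], [3, 57, 0], 0], [[0, 0, 8], [11, 56, 0], 0], [[0, 0, 8], [19, 54, 0], 0], [[0, 0, 8], [26, 51, 0], 0], [[0, 0, 8], [33, 47, 0], 0]], "squeeze": 20}}

```text
time_s: 1.5
ee_pos: [509.7, 22.8, 213.5]
ee_rot: [-179.8, -0.2, -14.6]
force: [1.0, 0.8, 0.1]
gripper_width: 0.5
```

{"method": "servo_tool", "body": {"plan": [[[0, 0, -1.7], [-1.5, -7, 15], 0], [[0, 0, 0], [0, -7, 25], 0], [[0, 0, 0], [0, 0, 25], 0], [[0, 0, 0], [0, 0, 25], 0], [[0, 0, 0], [0, 0, 20], 0], [[0, 0, 0], [0, 0, 15], 0], [[0, 0, 0], [0, 0, 6], 0], [[0, 0, 0], [0, 0, 4], 0], [[0, 0, 0], [0, 0, 0], 0], [[0, 0, 0], [0, 0, 0], 0]]}}

```text
time_s: 2.75
ee_pos: [509.4, 41.1, 72.4]
ee_rot: [-179.8, 0.0, -12.5]
force: [0.7, -0.7, 0.9]
gripper_width: 0.4
```

```bash
python3 - <<'E'
from meas import *
s=env.state();p=s["ee_pos"];print(s["time_s"],p,s["ee_rot"],w2g(p),s["force"])
f=grab("scene");crop(f,"pics/s1.png",230,200,430,350,4)
f=grab("top");crop(f,"pics/t2.png",265,235,425,335,5)
E
```

```text
2.75 [509.37189213  41.12627002  72.41388126] [-1.79763644e+02  1.88271878e-02 -1.25011707e+01] [-2.85428901 75.49443915] [ 0.73226217 -0.65651622  0.86065464]
```

View pics/s1.png

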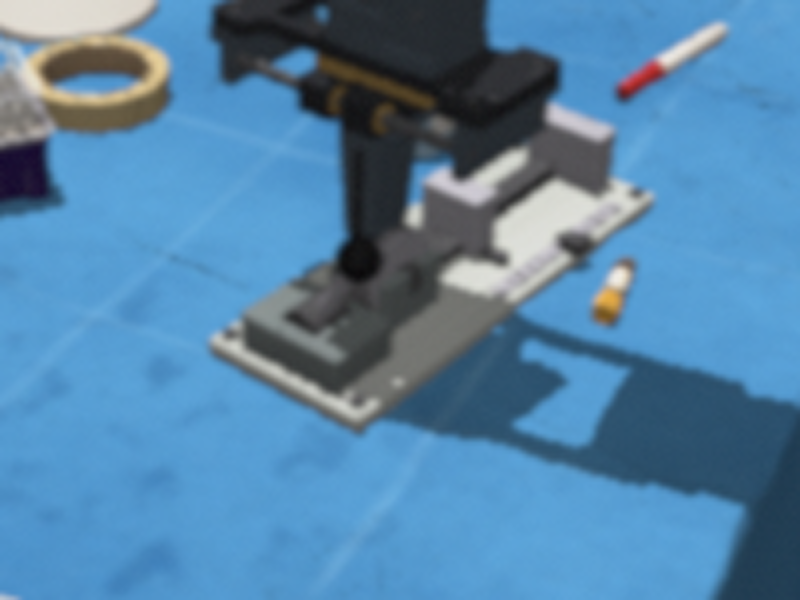

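View pics/t2.png

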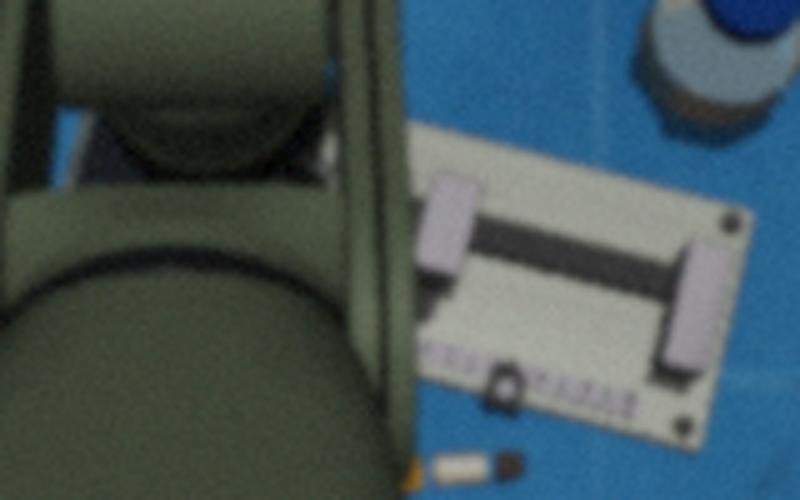

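The scene view shows the closed fingers above the wheel, with the pointer tip at crop (505,257) and the rider at (575,243). The top view shows the jaw and rider clear of the arm. Next I'll touch down.

{"method": "servo_tool", "body": {"plan": [[[0, 0, 0.4], [3, 2.5, 2], 0], [[0, 0, 0], [0, 0, 2], 0], [[0, 0, 0], [0, 0, 1], 0], [[0, 0, 0], [0, 0, 1], 0], [[0, 0, 0], [0, 0, 1], 0], [[0, 0, 0], [0, 0, 1], 0], [[0, 0, 0], [0, 0, 1], 0], [[0, 0, 0], [0, 0, 1], 0], [[0, 0, 0], [0, 0, 1], 0], [[0, 0, 0], [0, 0, 1], 0]]}}

```text
time_s: 4.1
ee_pos: [512.5, 37.4, 66.2]
ee_rot: [-179.7, -0.2, -13.0]
force: [-1.6, -0.5, 7.3]
gripper_width: 0.3
```

```bash
cat > st.py <<'E'
from meas import *
s=env.state();p=s["ee_pos"];fo=np.array(s["force"]);print(s["time_s"],p.round(1) if hasattr(p,'round') else p,np.round(s["ee_rot"],1),"g",w2g(p).round(1),"Fg",round(fo[:2]@X,1),round(fo[:2]@Y,1),round(fo[2],1),"T",np.round(s["torque"],2))
E
python3 st.py
```

```text
4.1 [512.5  37.4  66.2] [-179.7   -0.2  -13. ] g [ 1.  72.6] Fg -1.4 -0.9 7.3 T [-0.16  0.55 -0.01]
```

{"method": "servo_tool", "body": {"plan": [[[0, 0, 0], [0, 2.5, 1.2], 0], [[0, 0, 0], [0, 2.5, 1.2], 0], [[0, 0, 0], [0, 2.5, 1.2], 0], [[0, 0, 0], [0, 2.5, 1.2], 0], [[0, 0, 0], [0, 2.5, 1.2], 0], [[0, 0, 0], [0, 2.5, 1.2], 0], [[0, 0, 0], [0, 2.5, 1.2], 0], [[0, 0, 0], [0, 2.5, 1.2], 0], [[0, 0, 0], [0, 2.5, 1.2], 0], [[0, 0, 0], [0, 0, 1.2], 0]]}}

```text
time_s: 5.35
ee_pos: [508.6, 20.4, 66.0]
ee_rot: [-179.1, -0.5, -13.2]
force: [-2.4, -1.6, 8.5]
gripper_width: 0.5
```

```bash
python3 st.py; python3 - <<'E'
from meas import *
f=grab("scene");crop(f,"pics/s2.png",310,220,410,295,8)
f=grab("top");crop(f,"pics/t3.png",265,235,425,335,5)
E
```

```text
5.35 [508.6  20.4  66. ] [-179.1   -0.5  -13.2] g [ 1.  55.1] Fg -2.0 -2.1 8.5 T [-0.18  0.52  0.03]
```

View pics/s2.png

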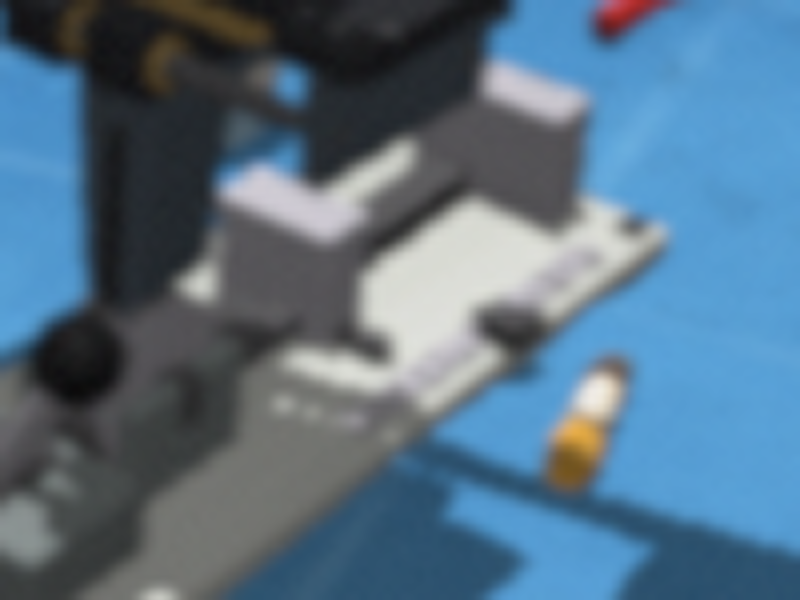

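View pics/t3.png

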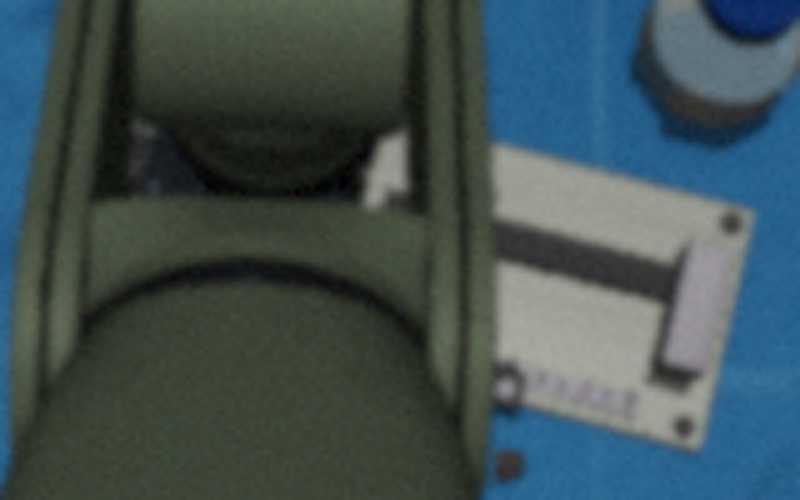

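The scene view now shows the jaw closer to the rider, with the pointer tip at crop (385,348) and the rider at (510,328), so the wheel drives it. I'll finish this stroke, lift and go back.

{"method": "servo_tool", "body": {"plan": [[[0, 0, 0], [0, 3, 1.2], 0], [[0, 0, 0], [0, 3, 1.2], 0], [[0, 0, 0], [0, 3, 1.2], 0], [[0, 0, 0], [0, 3, 1.2], 0], [[0, 0, 0], [0, 0, -6], 0], [[0.8, 0, 0], [0, -4, -4], 0], [[0, 0.5, 0], [-1, -12, 0], 0], [[0, 0, 0], [0, -10, 0], 0], [[0, 0, 0], [0, -3, 0], 0], [[0, 0, 0], [0, 0, 0], 0]]}}

```text
time_s: 6.7
ee_pos: [512.2, 41.9, 77.1]
ee_rot: [-178.0, -1.1, -13.2]
force: [-0.2, -0.2, -0.6]
gripper_width: 0.4
```

```bash
python3 st.py
```

```text
6.7 [512.2  41.9  77.1] [-178.    -1.1  -13.2] g [-0.2 76.9] Fg -0.1 -0.3 -0.6 T [-0.07  0.04  0.03]
```

{"method": "servo_tool", "body": {"plan": [[[-2, -1.1, 0], [0, 2, 4], 0], [[0, 0, 0], [0, 1, 4], 0], [[0, 0, 0], [0, 0, 1.5], 0], [[0, 0, 0], [0, 0, 1], 0], [[0, 0, 0], [0, 0, 1], 0], [[0, 0, 0], [0, 0, 1], 0], [[0, 0, 0], [0, 3, 1.2], 0], [[0, 0, 0], [0, 3, 1.2], 0], [[0, 0, 0], [0, 3, 1.2], 0], [[0, 0, 0], [0, 0, 1.2], 0]]}}

```text
time_s: 7.95
ee_pos: [509.5, 30.8, 66.1]
ee_rot: [-179.6, -0.2, -13.4]
force: [-2.4, -0.2, 8.4]
gripper_width: 0.5
```

```bash
python3 st.py
```

```text
7.95 [509.5  30.8  66.1] [-179.6   -0.2  -13.4] g [-0.4 65.4] Fg -2.3 -0.7 8.4 T [-0.25  0.52  0.  ]
```

{"method": "servo_tool", "body": {"plan": [[[0, 0, 0], [0, 3.2, 1.2], 0], [[0, 0, 0], [0, 3.2, 1.2], 0], [[0, 0, 0], [0, 3.2, 1.2], 0], [[0, 0, 0], [0, 3.2, 1.2], 0], [[0, 0, 0], [0, 3.2, 1.2], 0], [[0, 0, 0], [0, 3.2, 1.2], 0], [[0, 0, 0], [0, 3.2, 1.2], 0], [[0, 0, 0], [0, 0, -6], 0], [[0, 0, 0], [0, -1, -4], 0], [[0, 0, 0], [0, -3, 0], 0]]}}

```text
time_s: 9.2
ee_pos: [505.9, 14.6, 77.0]
ee_rot: [-179.0, -0.6, -13.7]
force: [0.3, 0.0, 0.2]
gripper_width: 0.5
```

```bash
python3 st.py;  python3 - <<'E'
from meas import *
f=grab("scene");crop(f,"pics/s3.png",310,220,410,295,8)
E
```

```text
9.2 [505.9  14.6  77. ] [-179.    -0.6  -13.7] g [-0.3 48.9] Fg 0.3 0.1 0.2 T [-0.15  0.12  0.02]
```

View pics/s3.png

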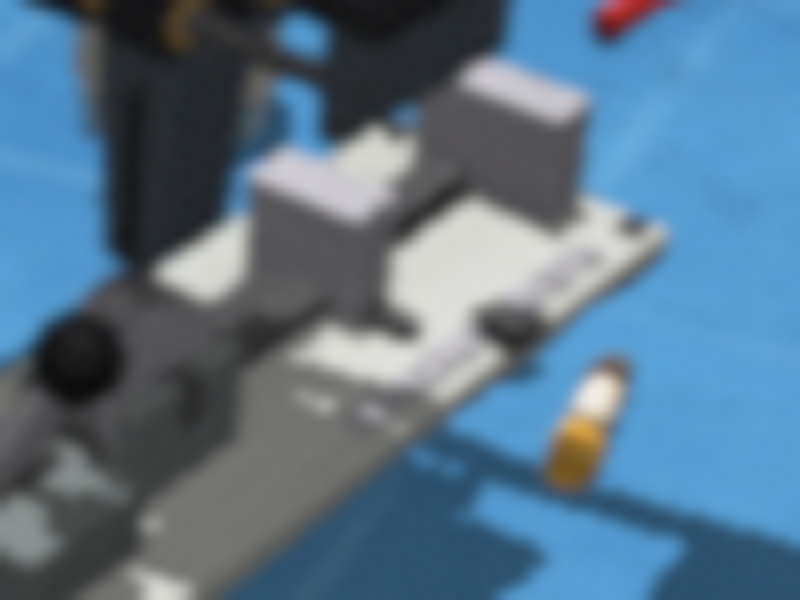

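```bash
python3 - <<'E'
from meas import *
f=grab("scene")
c=lambda a,b,s,x0,y0:((a+.5)/s-.5+x0,(b+.5)/s-.5+y0)
print("s1",gf(f,*c(505,257,4,230,200),16),"s2",gf(f,*c(385,350,8,310,220),16),"s3",gf(f,*c(414,328,8,310,220),16),"rider",gf(f,*c(510,325,8,310,220),22), "fixed jaw foot", gf(f,*c(570,222,8,310,220),12))
for n,p in dict(corner_front_fixed=(-55,-150,12),fj=(-21,-120,54),fj2=(21,-120,54),fjb=(-21,-120,14)).items():
    q=g2p(f,*p); print(n,(q-[310,220]+.5)*8-.5)
E
```

```text
s1 [-25.68351333 -22.02017537] s2 [-27.57578098 -26.86192286] s3 [-27.32132036 -42.4798935 ] rider [-53.15002359 -55.0199002 ] fixed jaw foot [ -26.69761265 -131.49294797]
corner_front_fixed [676.41669746 229.62392745]
fj [546.70046458 116.10750105]
fj2 [435.65253673  72.80773037]
fjb [535.9079882  224.78380627]
```

{"method": "servo_tool", "body": {"plan": [[[-1, -0.5, -0.8], [0.5, -12, 0], 0], [[0, 0, 0], [0, -10, 0], 0], [[0, 0, 0], [0, -2, 4], 0], [[0, 0, 0], [0, 0, 4], 0], [[0, 0, 0], [0, 0, 1.5], 0], [[0, 0, 0], [0, 0, 1], 0], [[0, 0, 0], [0, 0, 1], 0], [[0, 0, 0], [0, 0, 1], 0], [[0, 0, 0], [0, 0, 1], 0], [[0, 0, 0], [0, 0, 1.2], 0]]}}

```text
time_s: 10.55
ee_pos: [511.9, 40.4, 66.0]
ee_rot: [-180.0, -0.1, -13.0]
force: [-3.7, 0.7, 9.6]
gripper_width: 0.5
```

```bash
python3 st.py
```

```text
10.55 [511.9  40.4  66. ] [-1.8e+02 -1.0e-01 -1.3e+01] g [-0.2 75.4] Fg -3.7 -0.2 9.6 T [-0.01  0.63 -0.05]
```

{"method": "servo_tool", "body": {"plan": [[[0, 0, 0], [0, 3.3, 1.2], 0], [[0, 0, 0], [0, 3.3, 1.2], 0], [[0, 0, 0], [0, 3.3, 1.2], 0], [[0, 0, 0], [0, 3.3, 1.2], 0], [[0, 0, 0], [0, 3.3, 1.2], 0], [[0, 0, 0], [0, 3.3, 1.2], 0], [[0, 0, 0], [0, 3.3, 1.2], 0], [[0, 0, 0], [0, 3.3, 1.2], 0], [[0, 0, 0], [0, 3.3, 1.2], 0], [[0, 0, 0], [0, 0, 1], 0]]}}

```text
time_s: 11.8
ee_pos: [505.6, 13.0, 65.9]
ee_rot: [-179.3, -0.4, -13.5]
force: [-2.7, -0.0, 6.6]
gripper_width: 0.9
```

```bash
python3 st.py
```

```text
11.8 [505.6  13.   65.9] [-179.3   -0.4  -13.5] g [-0.2 47.2] Fg -2.6 -0.6 6.6 T [-0.01  0.48  0.07]
```

{"method": "servo_tool", "body": {"plan": [[[0, 0, 0], [0, 0, -6], 0], [[-0.7, -0.4, -0.5], [0, -3, -5], 0], [[0, 0, 0], [0, -12, 0], 0], [[0, 0, 0], [0, -10, 0], 0], [[0, 0, 0], [0, -3, 0], 0], [[0, 0, 0], [0, 0, 4], 0], [[0, 0, 0], [0, 0, 2], 0], [[0, 0, 0], [0, 0, 0], 0], [[0, 0, 0], [0, 0, 0], 0], [[0, 0, 0], [0, 0, 0], 0]]}}

```text
time_s: 13.05
ee_pos: [511.7, 41.7, 70.4]
ee_rot: [179.9, 0.1, -13.0]
force: [-0.2, -0.9, 0.7]
gripper_width: 0.8
```

```bash
python3 st.py; python3 - <<'E'
from meas import *
f=grab("scene");crop(f,"pics/s4.png",310,220,410,295,8)
a=[grab("top") for _ in range(4)]
f=a[0];f["pixels"]=np.uint8(np.mean([x["pixels"] for x in a],0));crop(f,"pics/t4.png",340,265,420,325,10)
E
```

```text
13.05 [511.7  41.7  70.4] [ 1.799e+02  1.000e-01 -1.300e+01] g [-0.7 76.6] Fg 0.0 -0.9 0.7 T [-0.19  0.05 -0.  ]
```

View pics/s4.png

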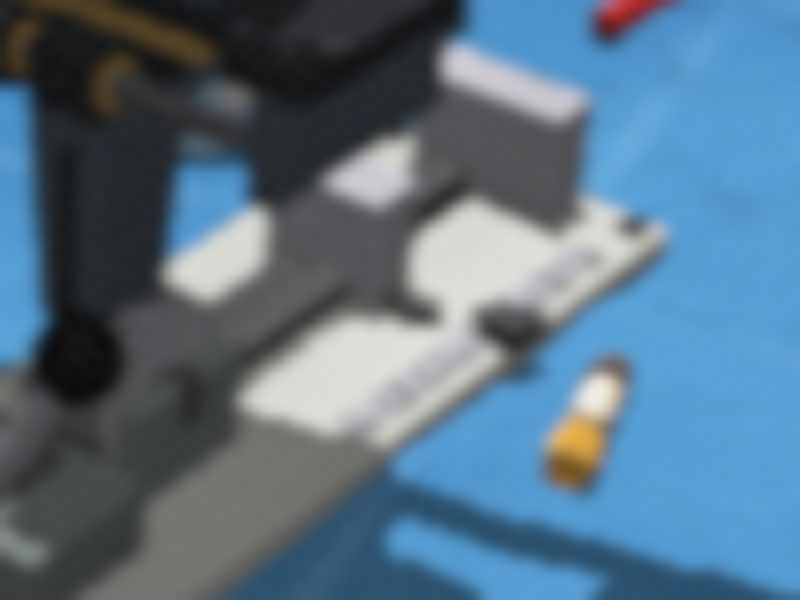

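View pics/t4.png

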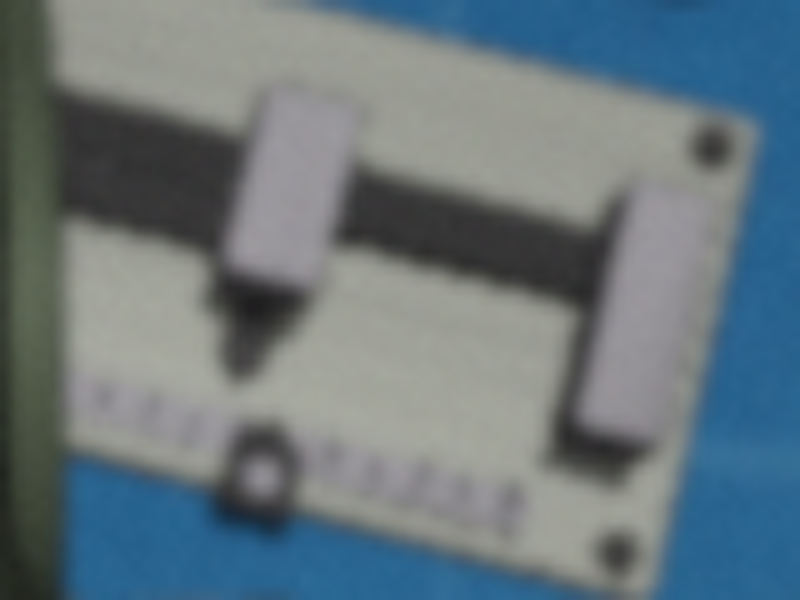

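```bash
cat > fine.py <<'E'
from meas import *
a=[grab("top") for _ in range(3)]
f=a[0]; g=cv2.cvtColor(np.uint8(np.mean([x["pixels"] for x in a],0)),cv2.COLOR_RGB2GRAY)
# rectified gauge-plane patch, 4 px/mm; columns: -y, rows: -x
def patch(z,xa,xb,ya,yb,s=4):
    ys=np.arange(yb,ya,-1/s); xs=np.arange(xb,xa,-1/s)
    M=np.array([[g2p(f,x,y,z) for y in ys] for x in xs],np.float32)
    return xs,ys,cv2.remap(g,M[...,0],M[...,1],cv2.INTER_CUBIC)
def prof(z,xr,ya,yb,dark):
    xs,ys,P=patch(z,xr[0],xr[1],ya,yb); out=[]
    for i in range(0,len(xs),4):
        r=P[i:i+4].mean(0); w=np.clip((140-r) if dark else r-r.min()-20,0,None); out.append((round(xs[i],1),round((w*ys).sum()/max(w.sum(),1e-6),2),round(w.max())))
    return out
if __name__=="__main__":
    import sys
    yp=float(sys.argv[1])
    print("ptr",prof(16,(-34,-19),yp-9,yp+9,True))
    print("ridernose",prof(20,(-47,-36),-70,-50,True))
    print("head",prof(26,(-56,-46),-64.5,-56.5,False))
    xs,ys,P=patch(18,-65,-10,-85,-25); cv2.imwrite("pics/fine_%d.png"%(env.state()["time_s"]*100),cv2.resize(P,None,fx=3,fy=3))
E
python3 fine.py -52; ls pics
```

```text
ptr [(np.float64(-19.0), np.float64(-51.63), 90), (np.float64(-20.0), np.float64(-51.59), 86), (np.float64(-21.0), np.float64(-51.54), 82), (np.float64(-22.0), np.float64(-51.4), 79), (np.float64(-23.0), np.float64(-51.31), 76), (np.float64(-24.0), np.float64(-51.18), 73), (np.float64(-25.0), np.float64(-51.13), 72), (np.float64(-26.0), np.float64(-51.14), 72), (np.float64(-27.0), np.float64(-51.11), 70), (np.float64(-28.0), np.float64(-51.13), 64), (np.float64(-29.0), np.float64(-51.11), 56), (np.float64(-30.0), np.float64(-51.12), 41), (np.float64(-31.0), np.float64(-51.1), 26), (np.float64(-32.0), np.float64(-50.88), 8), (np.float64(-33.0), np.float64(0.0), 0)]
ridernose [(np.float64(-36.0), np.float64(0.0), 0), (np.float64(-37.0), np.float64(-61.2), 4), (np.float64(-38.0), np.float64(-60.8), 19), (np.float64(-39.0), np.float64(-60.19), 38), (np.float64(-40.0), np.float64(-59.95), 55), (np.float64(-41.0), np.float64(-60.0), 68), (np.float64(-42.0), np.float64(-60.26), 76), (np.float64(-43.0), np.float64(-60.41), 79), (np.float64(-44.0), np.float64(-60.52), 78), (np.float64(-45.0), np.float64(-60.56), 77), (np.float64(-46.0), np.float64(-60.56), 71)]
head [(np.float64(-46.0), np.float64(-62.03), 5), (np.float64(-47.0), np.float64(-61.49), 12), (np.float64(-48.0), np.float64(-61.36), 18), (np.float64(-49.0), np.float64(-61.19), 23), (np.float64(-50.0), np.float64(-61.11), 24), (np.float64(-51.0), np.float64(-61.17), 28), (np.float64(-52.0), np.float64(-61.09), 29), (np.float64(-53.0), np.float64(-61.07), 24), (np.float64(-54.0), np.float64(-61.08), 17), (np.float64(-55.0), np.float64(-60.82), 6)]
fine_1345.png
s1.png
s2.png
s3.png
s4.png
scene0.png
t1.png
t2.png
t3.png
t4.png
top0.png
```

View pics/fine_1345.png

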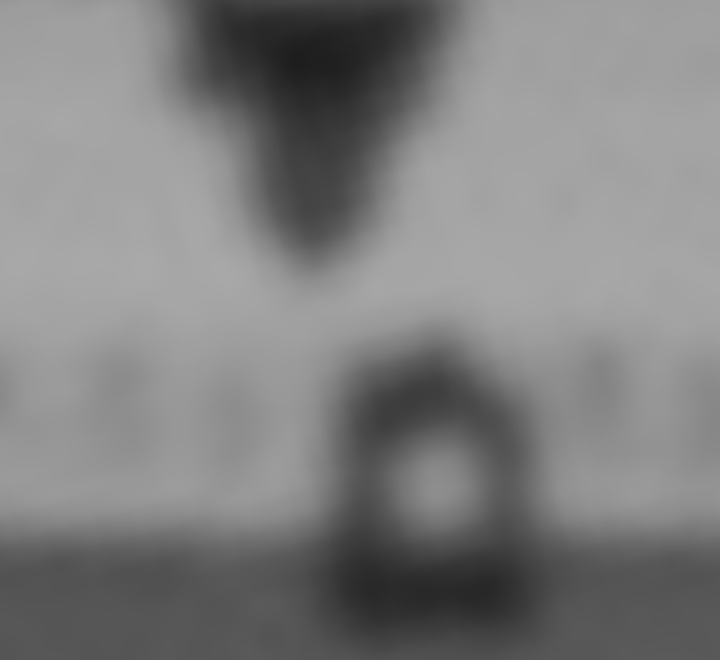

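The rectified view shows the pointer tip at column 311, about y -51.1. The rider nose is at 443 and the head at 440, about y -61.1. That leaves about 10 mm, or 26 mm of rim. I'll go about 23 mm now and then measure again.

{"method": "servo_tool", "body": {"plan": [[[0, 0, 0], [0.5, 1, 2], 0], [[0, 0, 0], [0, 0, 1.5], 0], [[0, 0, 0], [0, 0, 1], 0], [[0, 0, 0], [0, 0, 1], 0], [[0, 0, 0], [0, 0, 1], 0], [[0, 0, 0], [0, 0, 1], 0], [[0, 0, 0], [0, 0, 1.2], 0], [[0, 0, 0], [0, 0, 1.2], 0], [[0, 0, 0], [0, 3, 1.2], 0], [[0, 0, 0], [0, 0, 1.2], 0]]}}

```text
time_s: 14.7
ee_pos: [511.6, 38.2, 66.1]
ee_rot: [179.9, -0.0, -13.0]
force: [-2.9, 0.3, 8.9]
gripper_width: 0.3
```

```bash
python3 st.py
```

```text
14.7 [511.6  38.2  66.1] [179.9  -0.  -13. ] g [-0.1 73.1] Fg -2.9 -0.4 8.9 T [-0.33  0.64 -0.03]
```

{"method": "servo_tool", "body": {"plan": [[[0, 0, 0], [0, 3, 1.2], 0], [[0, 0, 0], [0, 3, 1.2], 0], [[0, 0, 0], [0, 3, 1.2], 0], [[0, 0, 0], [0, 3, 1.2], 0], [[0, 0, 0], [0, 3, 1.2], 0], [[0, 0, 0], [0, 3, 1.2], 0], [[0, 0, 0], [0, 3, 1.2], 0], [[0, 0, 0], [0, 0, 1], 0], [[0, 0, 0], [0, 0, 1], 0], [[0, 0, 0], [0, 0, 1], 0]]}}

```text
time_s: 15.95
ee_pos: [507.7, 21.2, 66.1]
ee_rot: [-179.5, -0.3, -13.2]
force: [-2.0, 0.3, 8.2]
gripper_width: 0.6
```

```bash
python3 st.py
```

```text
15.95 [507.7  21.2  66.1] [-179.5   -0.3  -13.2] g [-0.  55.7] Fg -2.0 -0.1 8.2 T [-0.01  0.5  -0.02]
```

{"method": "servo_tool", "body": {"plan": [[[0, 0, 0], [0, 0, -6], 0], [[-0.3, -0.3, -0.5], [0, -3, -5], 0], [[0, 0, 0], [0, -10, 0], 0], [[0, 0, 0], [0, -8, 0], 0], [[0, 0, 0], [0, -2, 0], 0], [[0, 0, 0], [0, 0, 4], 0], [[0, 0, 0], [0, 0, 2], 0], [[0, 0, 0], [0, 0, 0], 0], [[0, 0, 0], [0, 0, 0], 0], [[0, 0, 0], [0, 0, 0], 0]]}}

```text
time_s: 17.2
ee_pos: [512.7, 45.3, 70.6]
ee_rot: [-179.9, 0.1, -12.7]
force: [0.6, -0.0, -0.2]
gripper_width: 0.4
```

```bash
python3 st.py; python3 fine.py -60; ls pics
```

```text
17.2 [512.7  45.3  70.6] [-1.799e+02  1.000e-01 -1.270e+01] g [-0.5 80.3] Fg 0.6 0.1 -0.2 T [-0.16  0.08  0.02]
ptr [(np.float64(-19.0), np.float64(-59.04), 86), (np.float64(-20.0), np.float64(-59.0), 83), (np.float64(-21.0), np.float64(-59.04), 82), (np.float64(-22.0), np.float64(-58.99), 80), (np.float64(-23.0), np.float64(-58.96), 77), (np.float64(-24.0), np.float64(-58.9), 74), (np.float64(-25.0), np.float64(-58.84), 71), (np.float64(-26.0), np.float64(-58.88), 68), (np.float64(-27.0), np.float64(-58.91), 67), (np.float64(-28.0), np.float64(-59.05), 60), (np.float64(-29.0), np.float64(-59.15), 51), (np.float64(-30.0), np.float64(-59.11), 36), (np.float64(-31.0), np.float64(-59.26), 22), (np.float64(-32.0), np.float64(-59.21), 6), (np.float64(-33.0), np.float64(0.0), 0)]
ridernose [(np.float64(-36.0), np.float64(0.0), 0), (np.float64(-37.0), np.float64(-60.85), 5), (np.float64(-38.0), np.float64(-60.51), 19), (np.float64(-39.0), np.float64(-60.17), 38), (np.float64(-40.0), np.float64(-60.04), 54), (np.float64(-41.0), np.float64(-60.0), 68), (np.float64(-42.0), np.float64(-60.15), 77), (np.float64(-43.0), np.float64(-60.3), 80), (np.float64(-44.0), np.float64(-60.47), 77), (np.float64(-45.0), np.float64(-60.55), 75), (np.float64(-46.0), np.float64(-60.54), 71)]
head [(np.float64(-46.0), np.float64(-62.12), 1), (np.float64(-47.0), np.float64(-61.51), 10), (np.float64(-48.0), np.float64(-61.46), 18), (np.float64(-49.0), np.float64(-61.23), 22), (np.float64(-50.0), np.float64(-61.1), 26), (np.float64(-51.0), np.float64(-61.13), 29), (np.float64(-52.0), np.float64(-61.04), 30), (np.float64(-53.0), np.float64(-61.03), 24), (np.float64(-54.0), np.float64(-61.05), 17), (np.float64(-55.0), np.float64(-60.71), 6)]
fine_1345.png
fine_1735.png
s1.png
s2.png
s3.png
s4.png
scene0.png
t1.png
t2.png
t3.png
t4.png
top0.png
```

View pics/fine_1735.png

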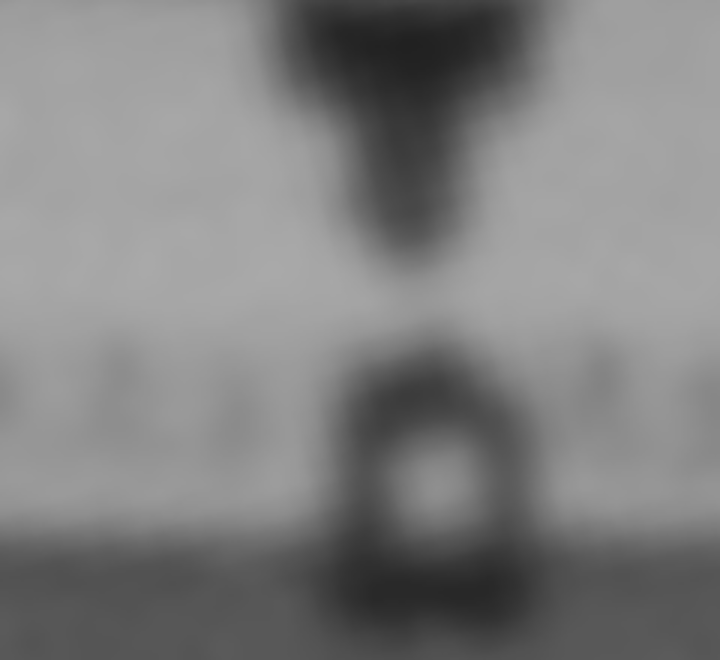

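```bash
python3 - <<'E'
from meas import *
f=grab("scene");crop(f,"pics/s5.png",340,240,390,277,16)
f=grab("top");g=cv2.cvtColor(f["pixels"],cv2.COLOR_RGB2HSV)
im=f["pixels"].astype(int)
m=((im[...,2]-im[...,1])>3)&(im.min(2)>125); m=np.uint8(m)
n,l,st,c=cv2.connectedComponentsWithStats(m)
for i in range(1,n):
    if st[i,4]>40 and 265<c[i][0]<425 and 235<c[i][1]<335: print(st[i],c[i],gf(f,*c[i],54))
E
```

```text
[367 276  11  18 132] [371.99242424 284.37878788] [  5.68433966 -58.31192057]
[399 284  12  24 151] [404.10596026 295.56953642] [   0.17376988 -129.19558664]
```

View pics/s5.png

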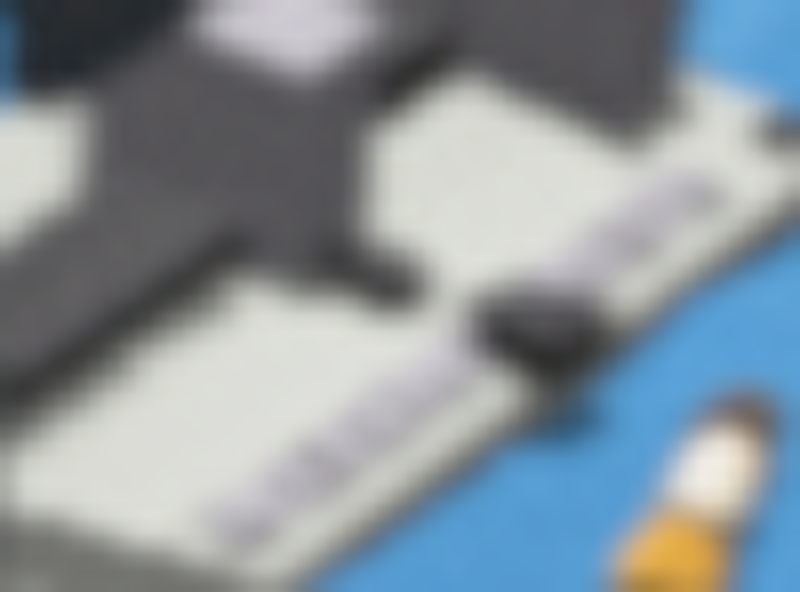

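The pointer tip is at column 410 and the rider nose and head at 435 to 437. Allowing for parallax, about 1.9 mm remains, or 4.9 mm of rim.

{"method": "servo_tool", "body": {"plan": [[[0, 0, -0.2], [0.5, 8, 0], 0], [[0, 0, 0], [0, 7, 1], 0], [[0, 0, 0], [0, 0, 1], 0], [[0, 0, 0], [0, 0, 1], 0], [[0, 0, 0], [0, 0, 1], 0], [[0, 0, 0], [0, 0, 1], 0], [[0, 0, 0], [0, 0, 1], 0], [[0, 0, 0], [0, 0, 1.2], 0], [[0, 0, 0], [0, 0, 1.2], 0], [[0, 0, 0], [0, 0, 1.2], 0]]}}

```text
time_s: 18.7
ee_pos: [509.8, 29.3, 66.0]
ee_rot: [-179.9, -0.0, -12.4]
force: [-1.6, -0.3, 8.5]
gripper_width: 0.6
```

```bash
python3 st.py
```

```text
18.7 [509.8  29.3  66. ] [-179.9   -0.   -12.4] g [ 0.2 64.1] Fg -1.5 -0.7 8.5 T [-0.27  0.59 -0.05]
```

{"method": "servo_tool", "body": {"plan": [[[0, 0, 0], [0, 1.5, 1.2], 0], [[0, 0, 0], [0, 1.5, 1.2], 0], [[0, 0, 0], [0, 1.5, 1.2], 0], [[0, 0, 0], [0, 0, 1.2], 0], [[0, 0, 0], [0, 0, 1.2], 0], [[0, 0, 0], [0, 0, 1.2], 0], [[0, 0, 0], [0, 0, 1.2], 0], [[0, 0, 0], [0, 0, 1.2], 0], [[0, 0, 0], [0, 0, 1.2], 0], [[0, 0, 0], [0, 0, 1.2], 0]]}}

```text
time_s: 19.95
ee_pos: [509.3, 27.2, 66.1]
ee_rot: [-179.8, -0.3, -12.2]
force: [-3.4, -1.2, 9.4]
gripper_width: 0.9
```

```bash
python3 st.py
```

```text
19.95 [509.3  27.2  66.1] [-179.8   -0.3  -12.2] g [ 0.1 61.9] Fg -3.1 -1.9 9.4 T [-0.27  0.57 -0.  ]
```

{"method": "servo_tool", "body": {"plan": [[[0, 0, 0], [0, 1.7, 1.2], 0], [[0, 0, 0], [0, 1.7, 1.2], 0], [[0, 0, 0], [0, 1.7, 1.2], 0], [[0, 0, 0], [0, 0, 1.2], 0], [[0, 0, 0], [0, 0, 1.2], 0], [[0, 0, 0], [0, 0, -6], 0], [[0, 0, 0], [0, 0, -6], 0], [[0, 0, 0], [0, -8, 0], 0], [[0, 0, 0], [0, -8, 0], 0], [[0, 0, 0], [0, 0, 0], 0]]}}

```text
time_s: 21.2
ee_pos: [512.4, 41.6, 78.8]
ee_rot: [-179.5, -0.5, -12.2]
force: [0.1, -0.2, 1.2]
gripper_width: 0.6
```

```bash
python3 st.py; python3 fine.py -61; ls pics|grep fine
```

```text
21.2 [512.4  41.6  78.8] [-179.5   -0.5  -12.2] g [ 0.  76.6] Fg 0.2 -0.2 1.2 T [-0.1   0.14  0.05]
ptr [(np.float64(-19.0), np.float64(-61.24), 86), (np.float64(-20.0), np.float64(-61.28), 85), (np.float64(-21.0), np.float64(-61.17), 83), (np.float64(-22.0), np.float64(-61.05), 82), (np.float64(-23.0), np.float64(-61.0), 80), (np.float64(-24.0), np.float64(-60.89), 78), (np.float64(-25.0), np.float64(-60.88), 76), (np.float64(-26.0), np.float64(-60.84), 76), (np.float64(-27.0), np.float64(-60.8), 72), (np.float64(-28.0), np.float64(-60.8), 67), (np.float64(-29.0), np.float64(-60.72), 59), (np.float64(-30.0), np.float64(-60.64), 44), (np.float64(-31.0), np.float64(-60.5), 30), (np.float64(-32.0), np.float64(-60.29), 15), (np.float64(-33.0), np.float64(-60.52), 2)]
ridernose [(np.float64(-36.0), np.float64(0.0), 0), (np.float64(-37.0), np.float64(-61.01), 4), (np.float64(-38.0), np.float64(-60.68), 18), (np.float64(-39.0), np.float64(-60.2), 37), (np.float64(-40.0), np.float64(-60.01), 54), (np.float64(-41.0), np.float64(-60.03), 68), (np.float64(-42.0), np.float64(-60.22), 77), (np.float64(-43.0), np.float64(-60.35), 79), (np.float64(-44.0), np.float64(-60.5), 77), (np.float64(-45.0), np.float64(-60.56), 77), (np.float64(-46.0), np.float64(-60.55), 73)]
head [(np.float64(-46.0), np.float64(-61.82), 4), (np.float64(-47.0), np.float64(-61.37), 13), (np.float64(-48.0), np.float64(-61.38), 19), (np.float64(-49.0), np.float64(-61.24), 23), (np.float64(-50.0), np.float64(-61.16), 24), (np.float64(-51.0), np.float64(-61.21), 26), (np.float64(-52.0), np.float64(-61.13), 27), (np.float64(-53.0), np.float64(-61.14), 24), (np.float64(-54.0), np.float64(-61.16), 20), (np.float64(-55.0), np.float64(-60.89), 10)]
fine_1345.png
fine_1735.png
fine_2135.png
```

View pics/fine_2135.png

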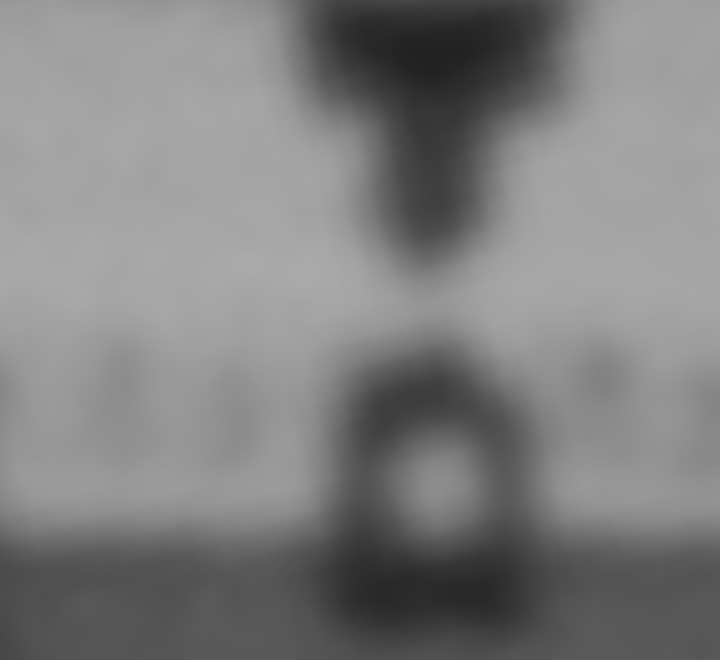

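```bash
python3 - <<'E'
from meas import *
f=grab("top");im=f["pixels"].astype(int)
m=np.uint8(((im[...,2]-im[...,1])>3)&(im.min(2)>125))
n,l,st,c=cv2.connectedComponentsWithStats(m)
for i in range(1,n):
    if st[i,4]>40 and 265<c[i][0]<425 and 235<c[i][1]<335: print(c[i],gf(f,*c[i],54))
f=grab("scene");crop(f,"pics/s6.png",340,240,390,277,16)
c=lambda a,b:((a+.5)/16-.5+340,(b+.5)/16-.5+240)
E
```

```text
[372.97637795 284.21259843] [  6.56878973 -60.23609426]
[404.05369128 295.77852349] [  -0.28465916 -129.1884659 ]
[380.06 312.76] [-47.9410302  -88.83469054]
```

View pics/s6.png

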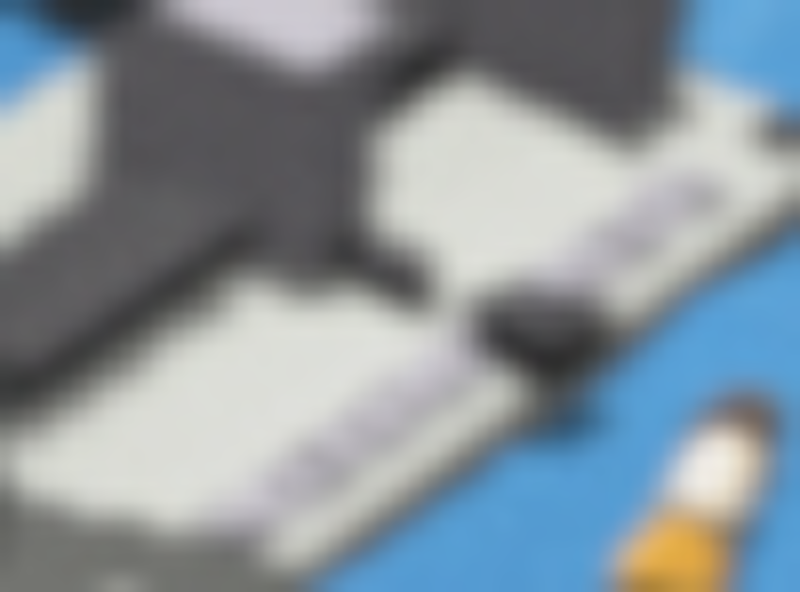

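```bash
python3 - <<'E'
from meas import *
f=grab("scene")
t=lambda p:((g2p(f,*p)-[340,240]+.5)*16-.5).round(0)
for p in [(-31,-61,16),(-43,-61,17),(-43,-53,22),(-43,-69,22),(-59,-53,22),(-59,-69,22),(-59,-53,12),(-43,-53,12),(-38,-61,17),(-51,-61,28),(-55,-150,12),(-31,-59,16)]: print(p,t(p))
E
```

```text
(-31, -61, 16) [437. 295.]
(-43, -61, 17) [504. 318.]
(-43, -53, 22) [477. 312.]
(-43, -69, 22) [535. 268.]
(-59, -53, 22) [566. 350.]
(-59, -69, 22) [624. 306.]
(-59, -53, 12) [560. 406.]
(-43, -53, 12) [472. 367.]
(-38, -61, 17) [476. 306.]
(-51, -61, 28) [554. 275.]
(-55, -150, 12) [873. 140.]
(-31, -59, 16) [430. 300.]
```

The pointer is at about -60.7 to -61.0 and the rider at about -61.0, both from the top view, with a rough scene-view agreement. They are in line, so I'll go to the lever, raising first and then moving to its robot side.

{"method": "servo_tool", "body": {"plan": [[[-0.5, -0.5, 0.7], [0, 0, -30], 0], [[0, 0, 0], [0, 0, -30], 0], [[0, 0, 0], [-20, -12, 0], 0], [[0, 0, 0], [-25, -15, 0], 0], [[0, 0, 0], [-25, -16, 0], 0], [[0, 0, 0], [0, 0, 0], 0], [[0, 0, 0], [0, 0, 25], 0], [[0, 0, 0], [0, 0, 20], 0], [[0, 0, 0], [0, 0, 12], 0], [[0, 0, 0], [0, 0, 0], 0]]}}

```text
time_s: 22.75
ee_pos: [444.9, 99.6, 76.6]
ee_rot: [179.7, 0.6, -13.0]
force: [-0.7, -0.5, 0.2]
gripper_width: 0.4
```

```bash
python3 st.py;python3 - <<'E'
from meas import *
f=grab("scene");crop(f,"pics/s7.png",250,190,410,310,5)
f=grab("top");crop(f,"pics/t7.png",265,235,425,335,5)
E
```

```text
22.75 [444.9  99.6  76.6] [179.7   0.6 -13. ] g [-78.7 118.1] Fg -0.6 -0.6 0.2 T [-0.07  0.05 -0.02]
```

View pics/s7.png

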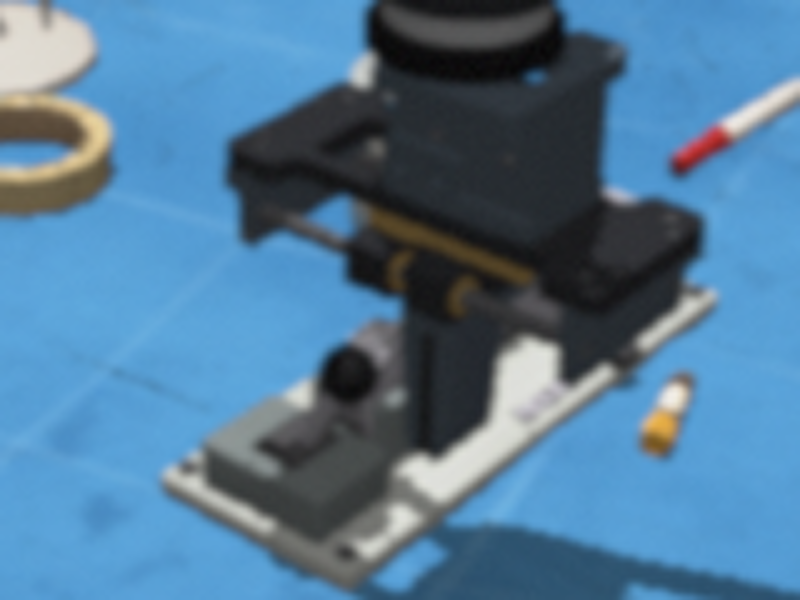

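{"method": "servo_tool", "body": {"plan": [[[0, 0, 0], [10, -2, 0], 0], [[0, 0, 0], [7, 0, 0], 0], [[0, 0, 0], [5, 0, 0], 0], [[0, 0, 0], [5, 0, 0], 0], [[0, 0, 0], [5, 0, 0], 0], [[0, 0, 0], [6, 0, 0], 0], [[0, 0, 0], [6, 0, 0], 0], [[0, 0, 0], [6, 0, 0], 0], [[0, 0, 0], [6, 0, 0], 0], [[0, 0, 0], [6, 0, 0], 0]]}}

```text
time_s: 24.1
ee_pos: [511.2, 87.1, 78.9]
ee_rot: [179.9, 0.4, -13.1]
force: [-0.9, -0.2, 0.6]
gripper_width: 0.2
```

```bash
python3 st.py
```

```text
24.1 [511.2  87.1  78.9] [179.9   0.4 -13.1] g [-11.3 120.7] Fg -0.8 -0.4 0.6 T [0.01 0.28 0.04]
```

{"method": "servo_tool", "body": {"plan": [[[0, 0, 0], [5, 0, 1], 0], [[0, 0, 0], [4, 0, 1], 0], [[0, 0, 0], [3, 0, 0], 0], [[0, 0, 0], [2, 0, 0], 0], [[0, 0, 0], [1.5, 0, 0], 0], [[0, 0, 0], [1.5, 0, 0], 0], [[0, 0, 0], [1.5, 0, 0], 0], [[0, 0, 0], [1.5, 0, 0], 0], [[0, 0, 0], [1.5, 0, 0], 0], [[0, 0, 0], [1.5, 0, 0], 0]]}}

```text
time_s: 25.35
ee_pos: [529.6, 82.6, 75.6]
ee_rot: [179.8, 1.1, -13.1]
force: [-4.7, 3.0, 4.0]
gripper_width: 0.5
```

```bash
python3 st.py
```

```text
25.35 [529.6  82.6  75.6] [179.8   1.1 -13.1] g [  7.6 120.5] Fg -5.2 1.9 4.0 T [0.27 0.96 0.01]
```

{"method": "servo_tool", "body": {"plan": [[[0, 0, 0], [1.5, 0, 0], 0], [[0, 0, 0], [2, 0, 0], 0], [[0, 0, 0], [2, 0, 0], 0], [[0, 0, 0], [2, 0, 0], 0], [[0, 0, 0], [2, 0, 0], 0], [[0, 0, 0], [2, 0, 0], 0], [[0, 0, 0], [2, 0, 0], 0], [[0, 0, 0], [2, 0, 0], 0], [[0, 0, 0], [2, 0, 0], 0], [[0, 0, 0], [2, 0, 0], 0]]}}

```text
time_s: 26.6
ee_pos: [529.1, 82.7, 76.0]
ee_rot: [179.7, 3.5, -13.3]
force: [-6.6, 2.8, 4.0]
gripper_width: 0.4
```

```bash
python3 st.py
```

```text
26.6 [529.1  82.7  76. ] [179.7   3.5 -13.3] g [  7.1 120.4] Fg -7.0 1.3 4.0 T [ 0.3   1.13 -0.05]
```

The lever stopped at a firm end with 7 N and no movement. I'll back straight off, raise, and swing left clear of the cameras.

{"method": "servo_tool", "body": {"plan": [[[0, 0, 0], [-12, 0, 0], 0], [[0, -3, 0], [-25, 0, 0], 0], [[0, 0, 0], [-25, 0, 0], 0], [[0, 0, 0], [-15, 0, -20], 0], [[0, 0, 0], [0, 0, -45], 0], [[0, 0, 0], [0, 0, -45], 0], [[0, 0, 0], [-15, -40, -10], 0], [[0, 0, 0], [-15, -55, 0], 0], [[0, 0, 0], [-15, -55, 0], 0], [[0, 0, 0], [-15, -55, 0], 0]]}}

```text
time_s: 27.85
ee_pos: [458.8, 314.1, 215.0]
ee_rot: [-180.0, 5.2, -13.7]
force: [0.2, 0.4, 0.0]
gripper_width: 0.5
```

{"method": "servo_tool", "body": {"plan": [[[0, 0, 0], [-15, -55, 0], 0], [[0, 0, 0], [-15, -50, 0], 0], [[0, 0, 0], [0, -50, 0], 0], [[0, 0, 0], [0, -40, 0], 0], [[0, 0, 0], [0, 0, 0], 0], [[0, 0, 0], [0, 0, 0], 0], [[0, 0, 0], [0, 0, 0], 0], [[0, 0, 0], [0, 0, 0], 0], [[0, 0, 0], [0, 0, 0], 0], [[0, 0, 0], [0, 0, 0], 0]]}}

```text
time_s: 29.1
ee_pos: [475.8, 517.8, 220.3]
ee_rot: [-179.6, 4.6, -13.5]
force: [0.2, -0.3, -0.0]
gripper_width: 0.3
```

```bash
python3 st.py; python3 fine.py -61|head -1; ls pics|grep fine; python3 - <<'E'
from meas import *
f=grab("scene");crop(f,"pics/s8.png",250,190,410,310,5)
f=grab("top");crop(f,"pics/t8.png",265,235,425,335,5)
im=f["pixels"].astype(int)
m=np.uint8(((im[...,2]-im[...,1])>3)&(im.min(2)>125))
n,l,st,c=cv2.connectedComponentsWithStats(m)
for i in range(1,n):
    if st[i,4]>80 and 265<c[i][0]<425 and 235<c[i][1]<335: print(c[i],gf(f,*c[i],54))
E
```

```text
29.1 [475.8 517.8 220.3] [-179.6    4.6  -13.5] g [-142.   532.6] Fg 0.2 -0.2 -0.0 T [-0.14  0.06 -0.02]
ptr [(np.float64(-19.0), np.float64(-61.23), 91), (np.float64(-20.0), np.float64(-61.3), 89), (np.float64(-21.0), np.float64(-61.2), 86), (np.float64(-22.0), np.float64(-61.1), 85), (np.float64(-23.0), np.float64(-61.02), 83), (np.float64(-24.0), np.float64(-60.93), 82), (np.float64(-25.0), np.float64(-60.91), 80), (np.float64(-26.0), np.float64(-60.85), 80), (np.float64(-27.0), np.float64(-60.8), 78), (np.float64(-28.0), np.float64(-60.8), 73), (np.float64(-29.0), np.float64(-60.76), 65), (np.float64(-30.0), np.float64(-60.7), 50), (np.float64(-31.0), np.float64(-60.53), 36), (np.float64(-32.0), np.float64(-60.33), 20), (np.float64(-33.0), np.float64(-60.37), 8)]
fine_1345.png
fine_1735.png
fine_2135.png
fine_2925.png
[373.04347826 284.39130435] [  6.23551983 -60.46395692]
[404.15646259 295.44897959] [   0.44937663 -129.24101942]
```

View pics/t8.png

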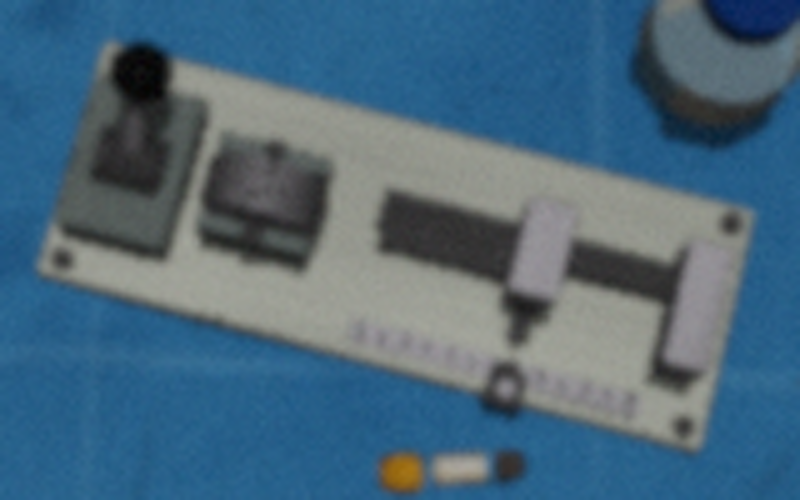

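View pics/s8.png

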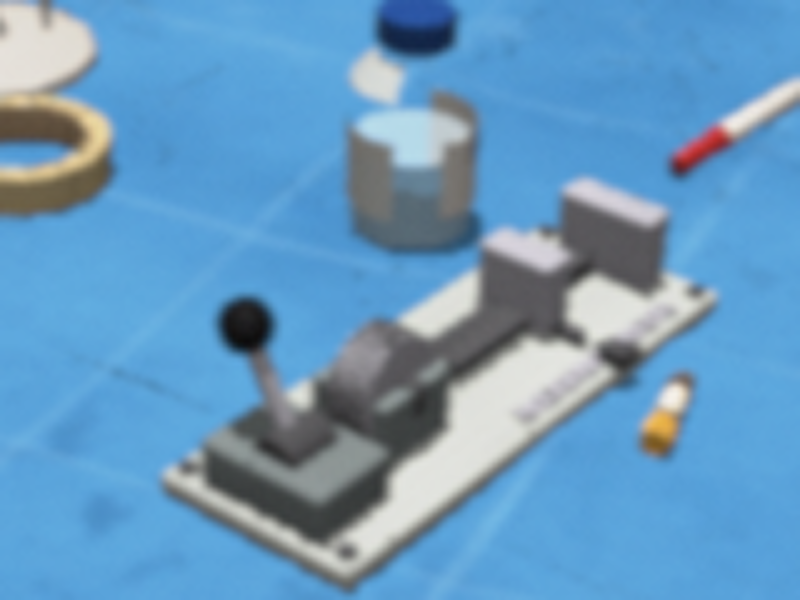

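The ball is now at top crop (141,72), leaning away. The pointer at (519,340) is in line with the rider at (506,385), and the setting has not changed. I'll check the ball position and then hand in.

```bash
python3 - <<'E'
from meas import *
f=grab("top");print(gf(f,(141.5)/5-.5+265,72.5/5-.5+235,87), gf(f,(519.5)/5-.5+265,340.5/5-.5+235,16), gf(f,(506.5)/5-.5+265,385.5/5-.5+235,26))
print(env.job_done())
E
```

```text
[ 29.29094533 120.37663413] [-28.46235679 -62.11091935] [-49.99677288 -60.87939416]
the job is handed in; nothing more can be done
None
```

The gauge is set and locked, and the job is handed in at about 29.5 s of the 72 s allowed. I got no verdict.

- **Gap:** I rolled the wheel with the closed fingertips in five strokes over the top. The force was 7 to 10 N at every reading, and the jaw itself was never touched. In the top view the pointer tip ends at gauge y -60.5 to -61.0 and the rider at about -61.0. I judge them in line to about 0.5 mm.
- **Lock lever:** I pushed the ball from the robot side until it stopped moving at about 7 N. The last picture puts the ball at gauge x +29.3, y 120.4, which is the full end of its swing.
- **After locking:** The pointer reading did not change (-60.8 before and after), and the arm is clear of everything. The tube, bottle and marker look where they were. I did not recheck the tweezers.

**Checks that disagreed:** A quick hand-picked reading just before hand-in put the pointer at -62.1 against -60.9 for the rider. I gave more weight to the averaged profiles and to the jaw's top, which read about -61.2 after correction. The scene camera agreed with them only roughly.

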